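# Turn a soil colour chart leaf over its rings

### The job

The soil colour book lies open with a spatula left on its right-hand page. Push the spatula off that page onto the bench, then lift the left-hand leaf from below at its orange tab and turn it over the rings so that it lies flat on the right-hand page. Work gently with the fingertips only: grip nothing, pick nothing up, and leave the petri dish and the two tins alone.

Things in the scene. Friction and masses are not known exactly. Their poses are not given: they have to be found in the camera images.
- chart_book: open ring book of stiff soil colour charts (rows of brown paint chips), fixed to the bench, covers 156 x 199 mm. Origin on the bench under the middle of the rings; x along the rings away from the reader, y to the reader's left, z up. Each side is a stack of leaves, x from -73 to 73 mm, |y| from 11 to 97 mm, top 32 mm above the bench; cover below 3 mm thick, out to |y| = 99 mm.
- leaf (a joint): the loose top leaf on the left stack, a stiff card 3 mm thick, 146 mm long, free edge 97 mm from the axis, 50 g. It turns about the centre line of the rings (book x axis, 33.8 mm above the bench) with slight friction and damping. 0 rad: flat on the left page; 1.57: upright; 3.14: flat on the right page. Let go well past upright it falls over by itself.
- leaf_tab (a point): middle of the outer end of the leaf's orange index tab. The tab spans 20 to 64 mm along the book's x, is 3 mm thick and juts 20 mm past the leaf's free edge, to 117 mm from the axis, over bare bench; with the leaf down its underside is 32 mm above the bench, so a tilted fingertip goes under it.
- ring_centre (a point): centre of the middle ring, on the leaf's axis, 33.8 mm above the bench. Three steel rings of 17 mm radius stand at x = -50, 0 and 50 mm of the book, tops 52 mm above the bench. The book also has a fixed green tab on the left, out to y = 117 mm, x from -64 to -20 mm, 18 to 21 mm above the bench.
- right_page (a point): centre of the top of the right-hand stack, 32 mm above the bench.
- spatula: steel spatula with a brown wooden handle, 12 x 150 x 8 mm, 22 g, lying on the right-hand page roughly along the rings. Origin at the middle of its underside, its length along its y.
- petri_dish: closed glass petri dish with soil in it, 64 mm across, 15 mm high, on the bench; origin at the middle of its underside.
- moisture_tin_1: closed aluminium soil tin, 52 mm across, 28 mm high, on the bench; origin at the middle of its underside.
- moisture_tin_2: a second tin, the same as moisture_tin_1.
- vacuum_pump: an obstacle between the gripper's starting place and the book: grey vacuum pump, fixed, origin under its middle on the bench; it covers about x from 0.43 to 0.75 m and y from 0.02 to 0.16 m of the bench and is at most 0.25 m tall. Pass above it.

How it is judged (in metres and radians):
On the way, in this order (a step that is already met when the one before it is completed fails the run):
1. the spatula is off the book, on the bench, with the leaf still on the left (height (world z) of spatula below 0.02 m and value of joint leaf below 0.15 rad), for 0.2 s.
2. the leaf lies flat on the right-hand page (value of joint leaf above 3.08 rad), for 0.2 s.
At the end, for the whole second after the job is handed in: the leaf lies flat on the right-hand page (joint above 3.08 rad) and the spatula lies at rest on the bench, its middle less than 20 mm above it (value of joint leaf above 3.08 rad and height (world z) of spatula between -0.02 and 0.02 m and linear speed of spatula below 0.02 m/s); the robot touches nothing.
It fails at once if the spatula is picked up (its middle more than 23 mm above the page) (height (world z) of spatula above 0.055 m).
It fails at once if the book or its leaf is gripped or forced (more than 35 N) (contact force between the fingers and chart_book above 35 N).
It fails at once if the spatula is gripped or forced (more than 35 N) (contact force between the fingers and spatula above 35 N).
It fails at once if the petri dish is moved by more than 15 mm (distance of petri_dish from where it was at the start of the episode above 0.015 m).
It fails at once if a tin is moved by more than 15 mm (distance of any of moisture_tin_1, moisture_tin_2 from where it was at the start of the episode above 0.015 m).
It also fails if it takes over 58 s, if anything falls off the work surface, if the arm or the gripper's body presses on something with over 40 N, if the wrist force passes 120 N, or if a joint passes its speed limit or range.

### The arm

A 6-joint arm with a two-finger parallel gripper is mounted at the origin on a cart in front of the work surface, level with it; the furniture and walls round the work are solid. World frame = base frame: x ahead of the robot, y to its left, z up, the work surface at z = 0. Lengths are in mm, angles in rad, forces in N, time in s.
With the tool pointing down it reaches from about 350 to 875 mm from the base axis. Payload 4.2 kg.
Tool frame: the origin (TCP) lies midway between the tips of the shut fingers; the grasp point (between the pads) lies 19 mm behind it; z points along the fingers, y is the line along which they close (so a half turn about z gives the same grasp; the last joint's range is limited). The gripper opens to 85 mm and grips with 20 to 120 N. Pads are 22 mm wide; open, the fingers measure 114 mm over their backs; the gripper's body (76 mm by 85 mm) begins 54 mm behind the grasp point. The pads swing forward as they close: fully open they stand 13 mm farther back than shut.
Start: joints at [1.549, 0.385, 0.008, 0, -1.194, -0.259], TCP at [173.171, 600.509, 203.812] pointing down, gripper open.
Joint ranges: [-3.14, 3.14], [-1.21, 2.06], [-1.07, 1.41], [-3.16, 2.05], [-2.99, -0.16], [-3.1, 3.1]. Speed limits (rad/s): [2.79, 2.79, 3.14, 3.14, 3.14, 3.14].

### API

Orientations are given as a unit quaternion [x, y, z, w].
In Python, from bench import arm gives the robot as it stands. The module is installed in compiled form; this text tells all that it offers.
- The arm moves only by the shell command python3 -m handwheel 'ROWS' [OPENING]. ROWS is JSON, a list of rows, each an object of numbers: "x", "y", "z": the shift along the world's x, y, z each as a share of 20 cm, from -1 to 1; "ax", "ay", "az": the turn, a rotation vector about the world's x, y, z each as a share of 90 degrees, from -1 to 1. In form: [{"x": .., "y": .., "z": .., "ax": .., "ay": .., "az": ..}, ...]. A call has exactly 8 rows; each row shifts and turns the commanded pose from where the row before left it; what a row does not reach is not made up. A row lasts 1/10 s, in which the tool goes at most 50 mm and 8.59 degrees, less where a joint would pass 70% of its speed; a pose out of reach is approached as far as the arm can. A call with a number of a shift or a turn outside -1 to 1 is refused whole. A call with a gripper value outside its range is refused whole. OPENING is the opening, from -1 (shut) to 1 (fully open), set as the call begins (- or left out, the last holds). The fingers move at their own pace and stop on an object; the grip force is fixed at half the most. Time passes only in rows, so rows that do not move let the fingers close, or fill a call up. It gives the time, the measured TCP pose, the force, the opening and the grip force at its end, in the units of the state.
- arm.read_state(): the state, without advancing time (a new reading comes with each control period).
- arm.get_image(name): name is "scene" or "top"; returns the picture (384x512x3 uint8, red, green, blue); there is no depth.
- arm.camera_params(name): a dict with "K" (3x3 intrinsics, pixels), "position" and "orientation" of the camera in the world. Camera axes: x right, y down, z forward; pixel columns grow to the right and rows downward; lengths in mm; the calibration is good to about 2 mm. A picture is of the moment at which its call begins. camera_params takes no time and is no camera call.
- arm.job_done(): hands the job in; it is judged then, once.
The state is a dict: "clock": time; "joints": joint angles; "joint_vel": joint speeds; "joint_efforts": joint torques, N m; "position": TCP position; "ee_rot": TCP orientation; "contact_force": force on the tool from outside, world axes, zero at the start; "wrist_torque": the same for the moment, N m; "gripper_width": finger opening in mm; "grasp_force": force on a finger pad.
Only numpy, scipy, OpenCV 4.12 (cv2) and the standard library are available. Lean on these libraries where they do the work, as an engineer would, in place of code of your own. Each camera call takes 0.05 s, during which the arm holds its last target. There are 200 camera calls.

## Working session

There is one attempt and no reset: what is moved stays moved. The work goes in short steps, Python scripts to look and compute and a shell command to move; the robot and the scene stay as the last step left them, time stands still between calls to the robot, and variables do not carry over. Pictures are saved under pics/ and viewed, at most 10 in all, crops included, and the job is handed in when it is done.

```bash
mkdir -p pics; python3 - <<'E'
from bench import arm
import cv2
for n in("scene","top"):
    p=arm.camera_params(n);print(n,p)
    cv2.imwrite(f"pics/{n}0.png",arm.get_image(n)[:,:,::-1])
s=arm.read_state();print(s)
E
```

```text
scene {'K': array([[379.29957103,   0.        , 246.94456582],
       [  0.        , 379.29957103, 195.91519919],
       [  0.        ,   0.        ,   1.        ]]), 'position': array([  56.59011507, -308.39003205,  519.32890399]), 'orientation': array([ 0.8261102 , -0.29405561,  0.15402297, -0.45535718])}
top {'K': array([[430.41612995,   0.        , 253.01046859],
       [  0.        , 430.41612995, 188.76238746],
       [  0.        ,   0.        ,   1.        ]]), 'position': array([357.50887161, 270.85179602, 900.66149342]), 'orientation': array([ 0.71094189, -0.69945403,  0.0537969 , -0.04931113])}
{'clock': 0.1, 'joints': array([ 1.54861209e+00,  3.85496397e-01,  6.73511903e-03, -4.20887482e-04,
       -1.19398542e+00, -2.58605726e-01]), 'joint_vel': array([-1.28976078e-03, -1.20059862e-03,  3.90873396e-03,  1.68705970e-03,
        1.36774896e-05, -7.20017899e-04]), 'joint_efforts': array([-7.46038972e-05, -3.93318522e+01,  1.88930511e+01,  4.19785470e+00,
       -2.54873463e-03,  2.74258397e-06]), 'position': array([173.02402736, 599.96788023, 202.81229734]), 'ee_rot': array([ 9.90149447e-01, -1.40011012e-01, -7.92297151e-05,  9.91449349e-04]), 'contact_force': array([-0.03651973,  0.08039654, -0.60985256]), 'wrist_torque': array([-0.01180678, -0.0196451 ,  0.03024058]), 'grasp_force': 0.0, 'gripper_width': 85.47634783924052}
```

View pics/top0.png

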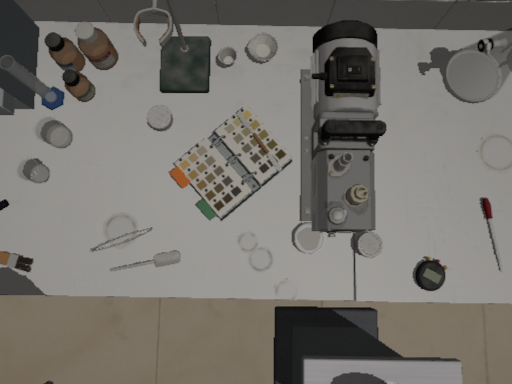

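View pics/scene0.png

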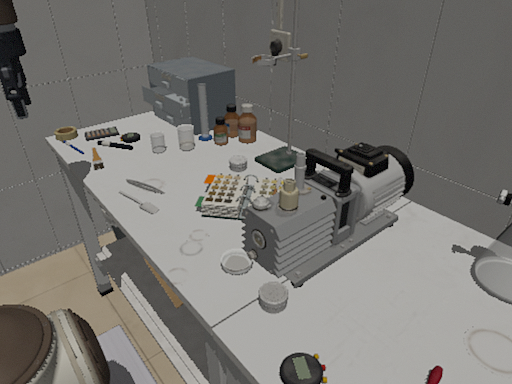

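```bash
cat > h.py <<'E'
import numpy as np,cv2
from bench import arm
from scipy.spatial.transform import Rotation as R
def ray(n,u,v,z):
    p=arm.camera_params(n);d=R.from_quat(p["orientation"]).apply(np.linalg.inv(p["K"])@[u,v,1])
    c=p["position"];return c+d*(z-c[2])/d[2]
def proj(n,P):
    p=arm.camera_params(n);q=R.from_quat(p["orientation"]).inv().apply(np.atleast_2d(P)-p["position"])@p["K"].T
    return q[:,:2]/q[:,2:]
E
python3 - <<'E'
from h import *
im=cv2.imread("pics/top0.png")
cv2.imwrite("pics/c0.png",cv2.resize(im[90:240,135:335],None,fx=4,fy=4,interpolation=cv2.INTER_CUBIC))
hsv=cv2.cvtColor(im,cv2.COLOR_BGR2HSV)
sub=np.zeros(im.shape[:2],bool);sub[160:225,165:222]=1
for nm,lo,hi,z in(("or",5,18,35),("gr",50,85,21)):
    m=sub&(hsv[...,0]>=lo)&(hsv[...,0]<=hi)&(hsv[...,1]>150)&(hsv[...,2]>60)
    n,l,s,c=cv2.connectedComponentsWithStats(m.astype(np.uint8))
    k=1+s[1:,4].argmax();print(nm,s[k],c[k],ray("top",*c[k],z))
E
```

```text
or [170 167  20  21 207] [179.49758454 176.79227053] [506.93294618 416.58412902  35.        ]Traceback (most recent call last):
  File "<stdin>", line 9, in <module>
ValueError: attempt to get argmax of an empty sequence
```

View pics/c0.png

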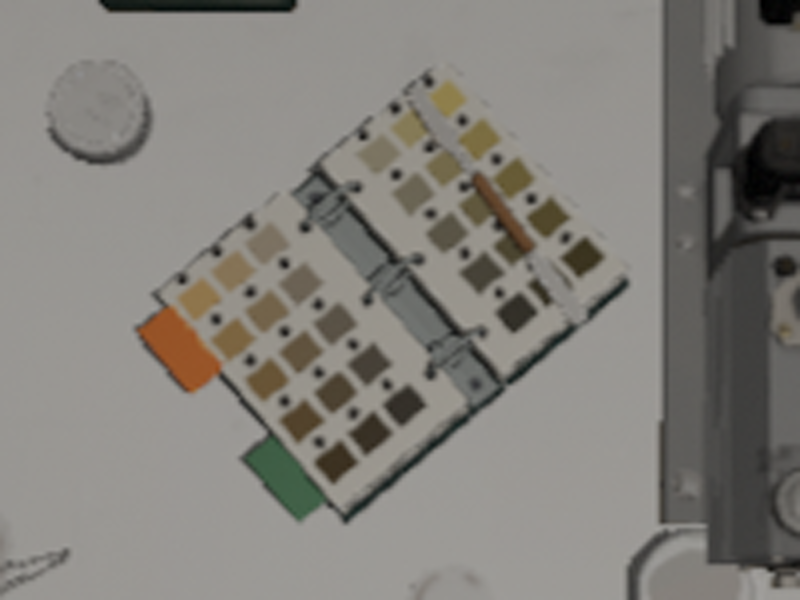

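```bash
cat >> h.py <<'E'
def bk(pose,P):
    x,y,t=pose;P=np.atleast_2d(np.array(P,float));c,s=np.cos(t),np.sin(t)
    return np.c_[x+c*P[:,0]-s*P[:,1],y+s*P[:,0]+c*P[:,1],P[:,2]]
E
python3 - <<'E'
from h import *
from scipy.optimize import least_squares
px=np.array([[137,330],[193,391],[445,68],[627,275],[155,293],[345,510],[243,458],[300,520]])/4+[135-.4,90-.4]
P=[[64,117,35],[20,117,35],[73,-97,32],[-73,-97,32],[73,97,35],[-73,97,35],[-20,117,21],[-64,117,21]]
r=least_squares(lambda q:(proj("top",bk(q,P))-px).ravel(),[540,300,.7],loss='soft_l1')
print(r.x,(proj("top",bk(r.x,P))-px).round(1).tolist())
b=r.x
for nm,u,v,z in(("sa",415,95,36),("sb",580,315,36),("smid",498,205,36),("tin",97,107,28),("dish?",690,575,15)):
    w=ray("top",u/4+134.6,v/4+89.6,z);c,s=np.cos(b[2]),np.sin(b[2]);d=w[:2]-b[:2]
    print(nm,w.round(),"book",(c*d[0]+s*d[1]).round(),(-s*d[0]+c*d[1]).round())
for q in([42,117,32],[42,0,32],[42,-117,32],[0,-54,32],[0,-120,0]):print(q,bk(b,q).round())
for u,v in((308,238),(369,244)):print(ray("top",u,v,20).round())
E
```

```text
[544.47060377 308.26544028   0.71397914] [[0.0, 0.0], [-0.5, 1.1], [0.7, -1.8], [0.5, -1.3], [0.5, -0.2], [-1.8, 0.1], [0.3, 0.2], [-0.4, 1.1]]
sa [643. 299.  36.] book 69.0 -71.0
sb [528. 213.  36.] book -75.0 -61.0
smid [585. 255.  36.] book -4.0 -66.0
tin [636. 466.  28.] book 173.0 59.0
dish? [397. 154.  15.] book -212.0 -20.0
[42, 117, 32] [[500. 424.  32.]]
[42, 0, 32] [[576. 336.  32.]]
[42, -117, 32] [[653. 247.  32.]]
[0, -54, 32] [[580. 267.  32.]]
[0, -120, 0] [[623. 218.   0.]]
[388. 153.  20.]
[377.  29.  20.]
```

Top view: orange tab at about (180,177), rings near (232,163), spatula centred at about (259,141). The book pose fits at (544, 308), yaw 0.714, and the spatula is at book y of about -66. I'm moving over the right page with the fingers shut.

```bash
python3 -m handwheel '[{"x":0.18,"y":-0.148,"az":-0.046},{"x":0.18,"y":-0.148,"az":-0.046},{"x":0.18,"y":-0.148,"az":-0.046},{"x":0.18,"y":-0.148,"az":-0.046},{"x":0.18,"y":-0.148,"az":-0.046},{"x":0.18,"y":-0.148,"az":-0.046},{"x":0.18,"y":-0.148,"az":-0.046},{"x":0.18,"y":-0.148,"az":-0.045}]' -1
```

```text
invalid input at $[0]: expected keys x, y, z, ax, ay, az
```

```bash
python3 -m handwheel '[{"x":0.18,"y":-0.148},{"x":0.18,"y":-0.148},{"x":0.17,"y":-0.148,"z":-0.1},{"z":-0.15},{"z":-0.15},{"z":-0.1},{},{}]'; python3 - <<'E'
from h import *
cv2.imwrite("pics/top1.png",cv2.resize(arm.get_image("top")[90:240,135:335,::-1],None,fx=4,fy=4,interpolation=cv2.INTER_CUBIC))
s=arm.read_state();print(R.from_quat(s["ee_rot"]).as_matrix().round(3),s["joints"].round(2))
b=[544.5,308.3,.714];c,q=np.cos(.714),np.sin(.714);d=s["position"][:2]-b[:2];print(s["position"],c*d[0]+q*d[1],-q*d[0]+c*d[1])
E
```

```text
[[ 0.961 -0.277 -0.   ]
 [-0.277 -0.961 -0.002]
 [ 0.     0.002 -1.   ]] [ 1.55  0.39  0.01 -0.   -1.19 -0.26]
[173.06548394 600.0707565  202.99206794] -89.64149138192491 463.74365450071275invalid input at $[0]: expected keys x, y, z, ax, ay, az
```

View pics/top1.png

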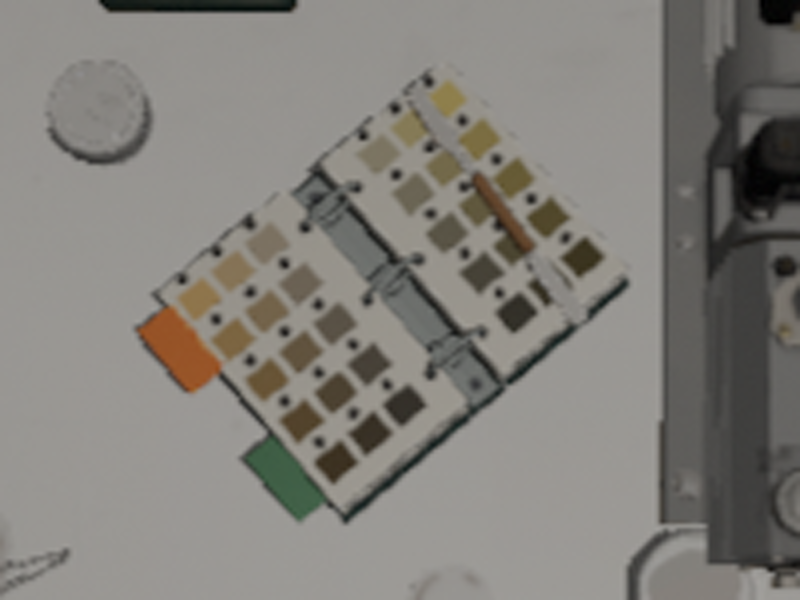

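The picture is unchanged because both moves were refused: every row needs all six keys.

```bash
python3 -m handwheel '[{"x":0.18,"y":-0.148,"z":0,"ax":0,"ay":0,"az":-0.046},{"x":0.18,"y":-0.148,"z":0,"ax":0,"ay":0,"az":-0.046},{"x":0.18,"y":-0.148,"z":0,"ax":0,"ay":0,"az":-0.046},{"x":0.18,"y":-0.148,"z":0,"ax":0,"ay":0,"az":-0.046},{"x":0.18,"y":-0.148,"z":0,"ax":0,"ay":0,"az":-0.046},{"x":0.18,"y":-0.148,"z":0,"ax":0,"ay":0,"az":-0.046},{"x":0.18,"y":-0.148,"z":0,"ax":0,"ay":0,"az":-0.046},{"x":0.18,"y":-0.148,"z":0,"ax":0,"ay":0,"az":-0.045}]' -1
cat > st.py <<'E'
from h import *
import sys
s=arm.read_state();T=R.from_quat(s["ee_rot"]);c,q=np.cos(.714),np.sin(.714);p=s["position"];d=p[:2]-[544.5,308.3]
print("t",s["clock"],"pos",p.round(1),"book",(c*d[0]+q*d[1]).round(1),(-q*d[0]+c*d[1]).round(1),"F",s["contact_force"].round(1))
print("in book frame:\n",(R.from_euler("z",-.714)*T).as_matrix().round(3),s["joints"].round(2))
E
python3 st.py
```

```text
clock: 0.95
position: [462.2, 362.2, 203.6]
ee_rot: [0.909, -0.417, -0.0, 0.0]
contact_force: [0.1, 1.0, 1.2]
gripper_width: 0.2
grasp_force: 0.0
t 0.95 pos [462.2 362.2 203.6] book -26.9 94.6 F [0.1 1.  1.2]
in book frame:
 [[-0.003 -1.    -0.   ]
 [-1.     0.003  0.   ]
 [-0.     0.    -1.   ]] [ 0.94  0.32 -0.09 -0.   -1.16 -0.23]
```

```bash
python3 -m handwheel '[{"x":0.177,"y":-0.146,"z":0,"ax":0,"ay":0,"az":0},{"x":0.177,"y":-0.146,"z":0,"ax":0,"ay":0,"az":0},{"x":0.176,"y":-0.146,"z":0,"ax":0,"ay":0,"az":0},{"x":0,"y":0,"z":-0.2,"ax":0,"ay":0,"az":0},{"x":0,"y":0,"z":-0.2,"ax":0,"ay":0,"az":0},{"x":0,"y":0,"z":-0.2,"ax":0,"ay":0,"az":0},{"x":0,"y":0,"z":-0.115,"ax":0,"ay":0,"az":0},{"x":0,"y":0,"z":0,"ax":0,"ay":0,"az":0}]'; python3 st.py; python3 -c "
from h import *
cv2.imwrite('pics/top2.png',cv2.resize(arm.get_image('top')[90:240,135:335,::-1],None,fx=4,fy=4,interpolation=cv2.INTER_CUBIC))"
```

```text
clock: 1.75
position: [564.5, 274.1, 56.3]
ee_rot: [0.909, -0.416, -0.002, 0.004]
contact_force: [0.3, 0.5, -0.2]
gripper_width: 0.2
grasp_force: 0.0
t 1.75 pos [564.5 274.1  56.3] book -7.3 -39.0 F [ 0.3  0.5 -0.2]
in book frame:
 [[-0.001 -1.    -0.009]
 [-1.     0.001  0.001]
 [-0.001  0.009 -1.   ]] [ 0.71  0.53 -0.16 -0.   -0.89  0.  ]
```

View pics/top2.png

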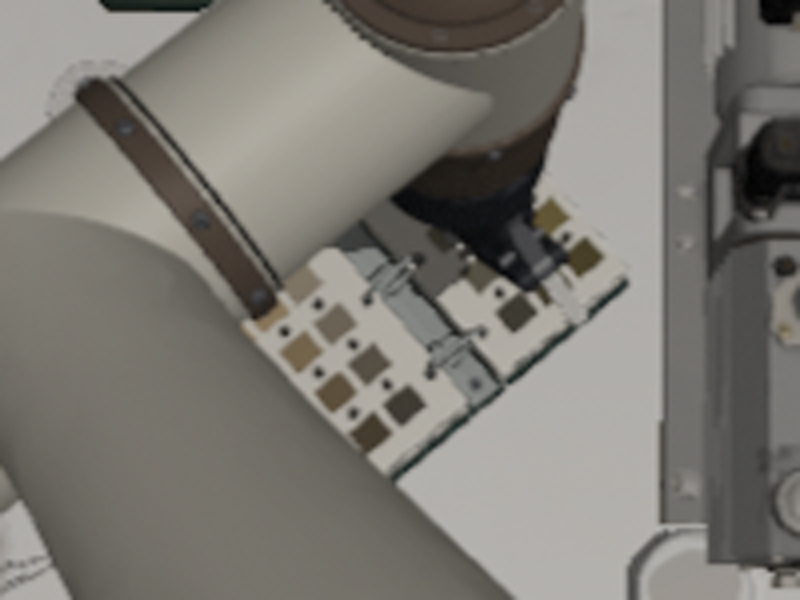

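The arm hides most of the spatula. Its blade end still shows at about (575,300), as expected. I'm lowering to the page.

```bash
python3 -m handwheel '[{"x":0,"y":0,"z":0,"ax":0,"ay":0,"az":0},{"x":0,"y":0,"z":-0.03,"ax":0,"ay":0,"az":0},{"x":0,"y":0,"z":-0.03,"ax":0,"ay":0,"az":0},{"x":0,"y":0,"z":-0.03,"ax":0,"ay":0,"az":0},{"x":0,"y":0,"z":0,"ax":0,"ay":0,"az":0},{"x":0,"y":0,"z":0,"ax":0,"ay":0,"az":0},{"x":0,"y":0,"z":0,"ax":0,"ay":0,"az":0},{"x":0,"y":0,"z":0,"ax":0,"ay":0,"az":0}]'; python3 st.py
```

```text
clock: 2.6
position: [567.3, 276.2, 43.0]
ee_rot: [0.91, -0.416, 0.0, -0.0]
contact_force: [0.3, -0.5, -0.2]
gripper_width: 0.0
grasp_force: 0.0
t 2.6 pos [567.3 276.2  43. ] book -3.7 -39.2 F [ 0.3 -0.5 -0.2]
in book frame:
 [[-0. -1.  0.]
 [-1.  0. -0.]
 [ 0. -0. -1.]] [ 0.71  0.54 -0.17  0.   -0.86  0.  ]
```

```bash
python3 -m handwheel '[{"x":0,"y":0,"z":-0.0375,"ax":0,"ay":0,"az":0},{"x":0,"y":0,"z":0,"ax":0,"ay":0,"az":0},{"x":0,"y":0,"z":0,"ax":0,"ay":0,"az":0},{"x":0.0262,"y":-0.0302,"z":0,"ax":0,"ay":0,"az":0},{"x":0.0262,"y":-0.0302,"z":0,"ax":0,"ay":0,"az":0},{"x":0.0262,"y":-0.0302,"z":0,"ax":0,"ay":0,"az":0},{"x":0.0262,"y":-0.0302,"z":0,"ax":0,"ay":0,"az":0},{"x":0,"y":0,"z":0,"ax":0,"ay":0,"az":0}]'; python3 st.py
```

```text
clock: 3.4
position: [589.0, 250.8, 35.3]
ee_rot: [0.909, -0.416, 0.0, -0.0]
contact_force: [0.1, -0.0, 0.5]
gripper_width: 0.1
grasp_force: 0.0
t 3.4 pos [589.  250.8  35.3] book -4.0 -72.6 F [ 0.1 -0.   0.5]
in book frame:
 [[-0.002 -1.     0.   ]
 [-1.     0.002 -0.   ]
 [ 0.    -0.    -1.   ]] [ 0.65  0.56 -0.15  0.   -0.85  0.06]
```

```bash
python3 -m handwheel '[{"x":0.0327,"y":-0.0378,"z":0,"ax":0,"ay":0,"az":0},{"x":0.0327,"y":-0.0378,"z":0,"ax":0,"ay":0,"az":0},{"x":0.0327,"y":-0.0378,"z":0,"ax":0,"ay":0,"az":0},{"x":0,"y":0,"z":0,"ax":0,"ay":0,"az":0},{"x":0,"y":0,"z":0,"ax":0,"ay":0,"az":0},{"x":0,"y":0,"z":0,"ax":0,"ay":0,"az":0},{"x":0,"y":0,"z":0,"ax":0,"ay":0,"az":0},{"x":0,"y":0,"z":0,"ax":0,"ay":0,"az":0}]'; python3 st.py;  python3 -c "
from h import *
a=arm.get_image('top')[90:240,135:335,::-1];b=arm.get_image('scene')[120:270,150:350,::-1]
cv2.imwrite('pics/p3.png',cv2.resize(np.vstack([a,b]),None,fx=2,fy=2,interpolation=cv2.INTER_CUBIC))"
```

```text
clock: 4.2
position: [607.6, 229.6, 35.4]
ee_rot: [0.91, -0.415, 0.0, -0.0]
contact_force: [0.1, 0.0, -0.6]
gripper_width: 0.1
grasp_force: 0.0
t 4.2 pos [607.6 229.6  35.4] book -3.9 -100.8 F [ 0.1  0.  -0.6]
in book frame:
 [[-0. -1.  0.]
 [-1.  0.  0.]
 [-0. -0. -1.]] [ 0.61  0.58 -0.13 -0.   -0.87  0.1 ]
```

View pics/p3.png

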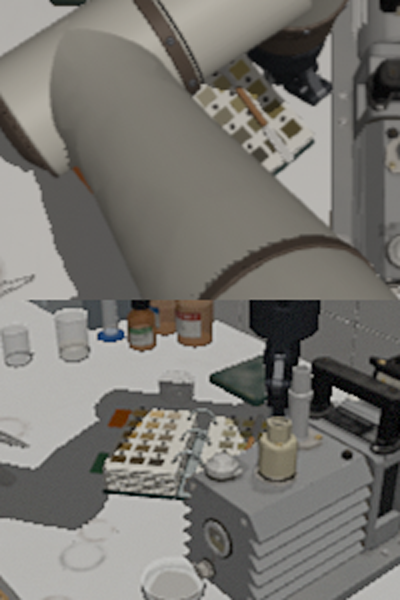

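The top crop shows the spatula still in place, with its handle at about 4x crop (504,210), although the finger has passed. I'll project the TCP and my spatula estimate to find out why.

```bash
python3 - <<'E'
from h import *
f=lambda P:((proj("top",P)-[134.6,89.6])*4).round()
print("tcp now",f([607.6,229.6,35.4]),"tcp at top2",f([566,275,56]))
b=[544.5,308.3,.714]
print("spat",f(bk(b,[[75,-66,40],[-4,-66,40],[-75,-66,40]])))
a=arm.get_image("top")[100:175,235:335,::-1];c=arm.get_image("scene")[165:240,220:320,::-1]
print("scene tcp",proj("scene",[607.6,229.6,35.4]))
cv2.imwrite("pics/p4.png",cv2.resize(np.hstack([a,c]),None,fx=4,fy=4,interpolation=cv2.INTER_CUBIC))
E
```

```text
tcp now [[548. 163.]] tcp at top2 [[459. 231.]]
spat [[399.  90.]
 [497. 203.]
 [587. 307.]]
scene tcp [[288.55379027 194.09370032]]
```

View pics/p4.png

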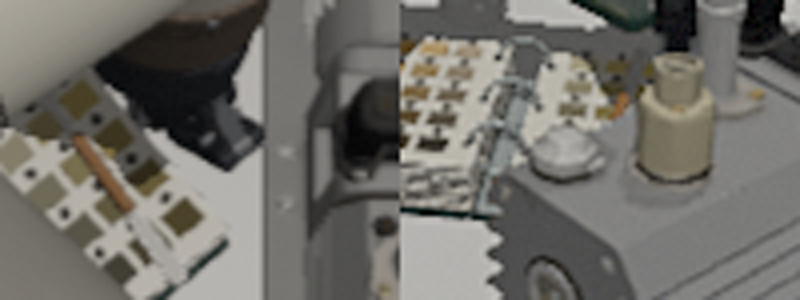

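```bash
python3 - <<'E'
from h import *
b=[544.5,308.3,.714]
for y in(-60,-66,-72):
  for z in(32,40): print(y,z,proj("scene",bk(b,[[20,y,z],[-4,y,z],[-22,y,z]])).round(1).tolist())
P=[[64,117,35],[20,117,35],[73,97,35],[-73,97,35],[0,0,52],[50,0,52],[73,-97,32]]
print(proj("scene",bk(b,P)).round(1).tolist())
a=cv2.imread("pics/scene0.png")[165:225,185:305]
cv2.imwrite("pics/p5.png",cv2.resize(a,None,fx=6,fy=6,interpolation=cv2.INTER_CUBIC))
E
```

```text
-60 32 [[272.7, 188.7], [271.5, 193.9], [270.5, 197.9]]
-60 40 [[272.8, 186.0], [271.6, 191.1], [270.6, 195.0]]
-66 32 [[275.2, 188.9], [274.0, 194.1], [273.1, 198.1]]
-66 40 [[275.2, 186.2], [274.1, 191.3], [273.1, 195.3]]
-72 32 [[277.6, 189.1], [276.5, 194.3], [275.6, 198.3]]
-72 40 [[277.7, 186.4], [276.6, 191.5], [275.7, 195.5]]
[[207.7, 173.6], [203.1, 182.0], [216.0, 172.5], [200.4, 202.8], [247.1, 183.9], [250.7, 173.9], [289.7, 179.3]]
```

View pics/p5.png

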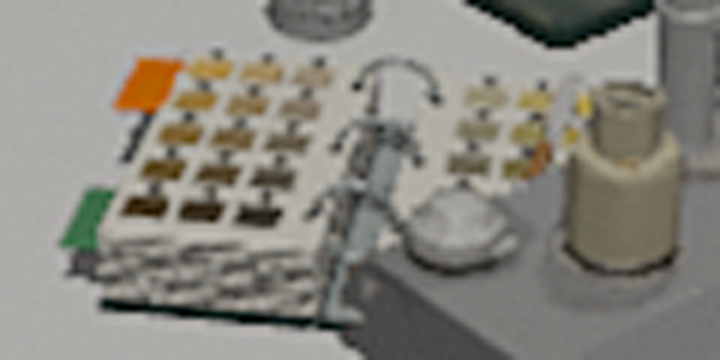

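The scene view confirms the handle at about (275,191), so the geometry is right. The fingertip height or reach must be off. I'll back off and look at the tip itself.

```bash
python3 -m handwheel '[{"x":0,"y":0,"z":0.1,"ax":0,"ay":0,"az":0},{"x":0,"y":0,"z":0.1,"ax":0,"ay":0,"az":0},{"x":-0.0655,"y":0.0756,"z":0,"ax":0,"ay":0,"az":0},{"x":-0.0655,"y":0.0756,"z":0,"ax":0,"ay":0,"az":0},{"x":-0.0655,"y":0.0756,"z":0,"ax":0,"ay":0,"az":0},{"x":0,"y":0,"z":-0.08,"ax":0,"ay":0,"az":0},{"x":0,"y":0,"z":-0.08,"ax":0,"ay":0,"az":0},{"x":0,"y":0,"z":0,"ax":0,"ay":0,"az":0}]'; python3 st.py; python3 - <<'E'
from h import *
s=arm.read_state();t=s["position"]
c=arm.get_image("scene")[110:230,200:310,::-1]
uv=(proj("scene",[t,t+[0,0,40]])-[200,110])*5;print(uv)
cv2.imwrite("pics/p6.png",cv2.resize(c,None,fx=5,fy=5,interpolation=cv2.INTER_CUBIC))
E
```

```text
clock: 5.2
position: [566.7, 273.8, 41.1]
ee_rot: [0.91, -0.416, -0.001, 0.002]
contact_force: [-0.7, -0.6, -0.6]
gripper_width: 0.0
grasp_force: 0.0
t 5.2 pos [566.7 273.8  41.1] book -5.8 -40.6 F [-0.7 -0.6 -0.6]
in book frame:
 [[-0.001 -1.    -0.005]
 [-1.     0.001  0.001]
 [-0.001  0.005 -1.   ]] [ 0.71  0.54 -0.17 -0.   -0.86  0.01]
[[317.24409108 401.96214775]
 [318.10600754 329.23375415]]
```

View pics/p6.png

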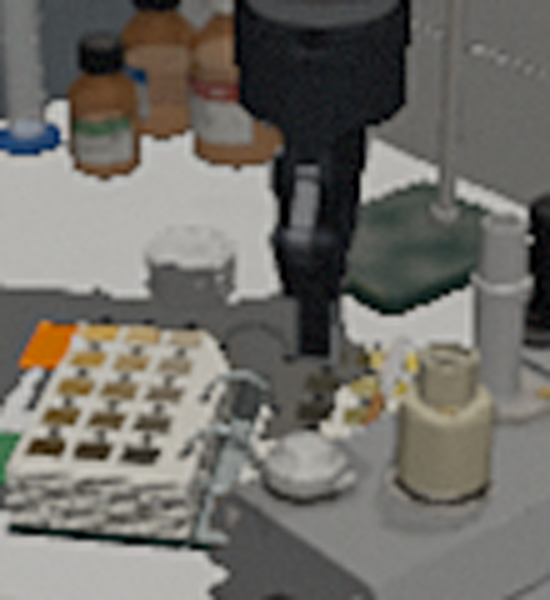

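The scene view shows the shut fingertips ending at about (315,355) in the crop. The stated TCP projects to (317,402), so the real tips look about 25 mm short of it. I'll lower in steps and check the tip from pixel profiles and force.

```bash
cat > tip.py <<'E'
from h import *
s=arm.read_state();t=s["position"]
g=cv2.cvtColor(arm.get_image("scene"),cv2.COLOR_RGB2GRAY)
u,v=proj("scene",t)[0];a=R.from_quat(s["ee_rot"]).apply([0,0,1])
print("tcp px",u.round(1),v.round(1),"px per mm",(proj("scene",t-10*a)[0]-[u,v]).round(1)/10)
r0=int(v)-22
for r in range(r0,int(v)+8):print(r,g[r,int(u)-5:int(u)+8])
E
python3 tip.py; python3 -m handwheel '[{"x":0,"y":0,"z":-0.025,"ax":0,"ay":0,"az":0},{"x":0,"y":0,"z":-0.025,"ax":0,"ay":0,"az":0},{"x":0,"y":0,"z":-0.025,"ax":0,"ay":0,"az":0},{"x":0,"y":0,"z":-0.02,"ax":0,"ay":0,"az":0},{"x":0,"y":0,"z":0,"ax":0,"ay":0,"az":0},{"x":0,"y":0,"z":0,"ax":0,"ay":0,"az":0},{"x":0,"y":0,"z":0,"ax":0,"ay":0,"az":0},{"x":0,"y":0,"z":0,"ax":0,"ay":0,"az":0}]'; python3 st.py; python3 tip.py
```

```text
tcp px 263.7 189.7 px per mm [ 0.   -0.36]
167 [ 9 12 10 24 19 16 26 13 16 17 92 85 29]
168 [ 38  28  20  23  21  18  20  19   8  32 110  91  14]
169 [ 79  57  26  10  17  16  17  12  35  55 106 158 121]
170 [ 87  65  34  13  25  20  17  18  56  69  99 177 185]
171 [ 86  64  26  15  24  24  21  14  59  81 103 168 192]
172 [ 84  63  29  19  11  20  20  12  58  74 102 166 186]
173 [ 84  64  32  16  19  16  16   4  74  77  95 167 184]
174 [ 84  64  30  11  17  17  15  11  88  94  78 162 187]
175 [ 86  65  30  13  21  24  21   9  88 104  70 160 190]
176 [ 85  66  32  16  20  20  20   4  86 106  78 120 172]
177 [ 89  64  28  21  10  24  14   4  78  99  85  68 164]
178 [ 85  65  35  13  16  17  18   6  82  99  84  78 129]
179 [ 81  65  28  14  15  15  10   6  84 101  83  78  82]
180 [ 81  68  53  49  43  40  34  25  88 103  77  77  86]
181 [55 74 80 74 67 65 66 62 88 90 71 76 88]
182 [68 84 91 85 84 83 85 82 83 82 73 80 87]
183 [87 92 94 94 94 86 66 50 66 80 85 90 89]
184 [89 90 93 86 83 80 64 46 66 88 92 89 89]
185 [90 88 90 74 63 68 68 60 65 72 80 85 77]
186 [90 91 83 65 51 60 59 58 55 5
[... 1972 characters left out ...]
198]
191 [ 93  74  49  49  51  52  58  54  52 169 181 155 155]
192 [ 88  69  44  43  42  48  47  35  44 169 167 111 102]
193 [ 89  65  50  51  47  46  43  33  46 166 162 103 106]
194 [ 89  84  82  70  60  75  73  59 134 184 161 123 129]
195 [ 84  85  76  40  28  61  79 142 185 192 180 176 154]
196 [110 119 125 133 126  77 114 180 194 183 186 185 152]
197 [152 159 163 169 165 153 144 161 163 146 155 151 135]
198 [170 167 168 169 170 172 161 148 127 109 116 126 129]
199 [167 170 172 171 169 169 171 161 139 118 109 114 128]
200 [154 170 176 176 174 168 164 157 136 131 122 108 116]
201 [150 162 175 175 167 162 155 152 136 146 146 125 111]
202 [156 160 173 176 168 165 161 156 146 158 150 119 112]
```

```bash
python3 -m handwheel '[{"x":0,"y":0,"z":-0.02,"ax":0,"ay":0,"az":0},{"x":0,"y":0,"z":-0.015,"ax":0,"ay":0,"az":0},{"x":0,"y":0,"z":0,"ax":0,"ay":0,"az":0},{"x":0,"y":0,"z":0,"ax":0,"ay":0,"az":0},{"x":0,"y":0,"z":-0.01,"ax":0,"ay":0,"az":0},{"x":0,"y":0,"z":0,"ax":0,"ay":0,"az":0},{"x":0,"y":0,"z":0,"ax":0,"ay":0,"az":0},{"x":0,"y":0,"z":0,"ax":0,"ay":0,"az":0}]'; python3 tip.py|tail -22
```

```text
clock: 6.95
position: [568.5, 274.7, 15.4]
ee_rot: [0.91, -0.416, 0.0, -0.0]
contact_force: [0.4, -0.3, 0.3]
gripper_width: -0.2
grasp_force: 0.0
184 [86 72 34 18 15 17 15 10 76 95 86 85 90]
185 [ 89  65  33  17  20  16  15   8  93 106  86  86  83]
186 [88 71 38 21 14 18 17  7 86 95 82 87 69]
187 [84 69 37 16 23 20 17 11 89 92 78 76 60]
188 [86 62 26 16 11 20 12  4 86 94 82 73 56]
189 [ 86  69  39  14  12  16  14  13  86  96  75 142 170]
190 [ 91  76  64  63  64  65  55  53  93  95 146 191 203]
191 [ 94  77  58  65  65  68  66  64  84  86 143 162 156]
192 [ 89  66  44  44  47  49  52  48  68  77 113 117 102]
193 [ 89  70  47  54  49  46  40  39  54 144 146 107 103]
194 [ 91  88  79  69  59  73  81  66  61 168 166 123 129]
195 [ 83  86  74  41  32  61  85  79 139 183 182 177 153]
196 [108 122 124 133 126  83  59 140 189 186 185 188 151]
197 [153 158 162 170 167 156 121 150 167 146 153 154 134]
198 [169 168 170 169 169 171 163 148 126 109 114 124 129]
199 [166 170 171 171 170 169 172 162 138 118 109 116 128]
200 [154 169 178 176 173 167 162 157 135 129 123 108 114]
201 [151 159 175 176 167 161 155 152 135 145 147 122 113]
202 [158 160 174 174 167 164 164 154 146 158 150 122 112]
203 [158 164 172 172 168 170 169 166 162 157 127 104 105]
204 [163 173 180 178 174 173 175 177 162 129 110 132 136]
205 [157 173 174 174 168 162 156 148 129 115 142 164 153]
```

```bash
python3 -m handwheel '[{"x":0,"y":0,"z":-0.008,"ax":0,"ay":0,"az":0},{"x":0,"y":0,"z":0,"ax":0,"ay":0,"az":0},{"x":0,"y":0,"z":0,"ax":0,"ay":0,"az":0},{"x":0,"y":0,"z":0,"ax":0,"ay":0,"az":0},{"x":0,"y":0,"z":-0.006,"ax":0,"ay":0,"az":0},{"x":0,"y":0,"z":0,"ax":0,"ay":0,"az":0},{"x":0,"y":0,"z":0,"ax":0,"ay":0,"az":0},{"x":0,"y":0,"z":0,"ax":0,"ay":0,"az":0}]'
```

```text
clock: 7.8
position: [568.5, 274.7, 12.5]
ee_rot: [0.91, -0.416, 0.0, -0.0]
contact_force: [0.4, -0.8, 0.0]
gripper_width: -0.4
grasp_force: 0.0
```

```bash
python3 -m handwheel '[{"x":0,"y":0,"z":-0.004,"ax":0,"ay":0,"az":0},{"x":0,"y":0,"z":0,"ax":0,"ay":0,"az":0},{"x":0,"y":0,"z":0,"ax":0,"ay":0,"az":0},{"x":0,"y":0,"z":0,"ax":0,"ay":0,"az":0},{"x":0,"y":0,"z":-0.004,"ax":0,"ay":0,"az":0},{"x":0,"y":0,"z":0,"ax":0,"ay":0,"az":0},{"x":0,"y":0,"z":0,"ax":0,"ay":0,"az":0},{"x":0,"y":0,"z":0,"ax":0,"ay":0,"az":0}]'
```

```text
clock: 8.6
position: [568.5, 274.6, 10.9]
ee_rot: [0.91, -0.416, 0.0, -0.0]
contact_force: [0.1, -0.4, 0.8]
gripper_width: 0.0
grasp_force: 0.0
```

```bash
cat > sp.py <<'E'
from h import *
im=arm.get_image("top");h=cv2.cvtColor(im,cv2.COLOR_RGB2HSV)
m=np.zeros(h.shape[:2],np.uint8);S=(slice(95,190),slice(230,302))
m[S]=((h[...,0]>5)&(h[...,0]<14)&(h[...,1]>90)&(h[...,2]>60))[S]
n,l,s,c=cv2.connectedComponentsWithStats(m)
c0,q=np.cos(.714),np.sin(.714)
for k in range(1,n):
    if s[k,4]>8:
        for z in(36,6):
            d=ray("top",*c[k],z)[:2]-[544.5,308.3];print(s[k],"z",z,"book",(c0*d[0]+q*d[1]).round(1),(-q*d[0]+c0*d[1]).round(1))
E
python3 sp.py
python3 -m handwheel '[{"x":0.0262,"y":-0.0302,"z":0,"ax":0,"ay":0,"az":0},{"x":0.0262,"y":-0.0302,"z":0,"ax":0,"ay":0,"az":0},{"x":0.0262,"y":-0.0302,"z":0,"ax":0,"ay":0,"az":0},{"x":0,"y":0,"z":0,"ax":0,"ay":0,"az":0},{"x":0,"y":0,"z":0,"ax":0,"ay":0,"az":0},{"x":0,"y":0,"z":0,"ax":0,"ay":0,"az":0},{"x":0,"y":0,"z":0,"ax":0,"ay":0,"az":0},{"x":0,"y":0,"z":0,"ax":0,"ay":0,"az":0}]'; python3 sp.py; python3 st.py|head -1
```

```text
clock: 9.45
position: [584.0, 256.7, 10.9]
ee_rot: [0.91, -0.415, -0.0, 0.0]
contact_force: [-0.7, 0.0, -0.1]
gripper_width: 0.0
grasp_force: 0.0
t 9.5 pos [584.  256.7  10.9] book -3.9 -64.9 F [ 0.4 -0.5  0.3]
```

```bash
sed -i 's/^im=.*/import sys\nim=cv2.imread(sys.argv[1])[:,:,::-1].copy() if len(sys.argv)>1 else arm.get_image("top")/; s/\[...,1\]>90/[...,1]>75/; s/\[...,0\]>5)&(h\[...,0\]<14)/[...,0]<15)/; s/2\]>60/2]>45/' sp.py; python3 -c "
import cv2;h=cv2.cvtColor(cv2.imread('pics/top0.png'),cv2.COLOR_BGR2HSV)
for r in range(134,154,3):print([tuple(map(int,h[r,c])) for c in range(253,268,2)])"; python3 sp.py pics/top0.png; echo now; python3 sp.py
```

```text
[(14, 98, 81), (13, 115, 100), (20, 39, 130), (23, 106, 106), (23, 123, 102), (23, 119, 103), (23, 121, 103), (22, 107, 107)]
[(19, 26, 109), (14, 135, 87), (13, 126, 101), (20, 41, 130), (23, 121, 103), (23, 121, 103), (21, 61, 117), (20, 21, 147)]
[(22, 96, 96), (23, 95, 86), (13, 137, 82), (14, 131, 101), (17, 35, 131), (20, 21, 148), (19, 19, 148), (20, 29, 53)]
[(22, 93, 96), (23, 89, 95), (23, 81, 88), (14, 129, 77), (14, 140, 100), (18, 33, 133), (20, 20, 151), (21, 51, 114)]
[(21, 31, 131), (23, 30, 138), (19, 21, 134), (12, 34, 38), (13, 138, 70), (14, 140, 100), (14, 53, 110), (21, 32, 129)]
[(19, 19, 151), (20, 20, 152), (18, 20, 152), (19, 25, 142), (22, 73, 80), (14, 143, 66), (14, 137, 99), (15, 58, 115)]
[(20, 20, 152), (20, 22, 141), (20, 20, 150), (21, 60, 89), (23, 92, 75), (23, 90, 71), (15, 127, 62), (14, 100, 87)]
nowTraceback (most recent call last):
  File "sp.py", line 4, in <module>
    m=np.zeros(h.shape[:2],np.uint8);S=(slice(95,190),slice(230,302))
               ^
NameError: name 'h' is not defined
Traceback (most recent call last):
  File "sp.py", line 4, in <module>
    m=np.zeros(h.shape[:2],np.uint8);S=(slice(95,190),slice(230,302))
               ^
NameError: name 'h' is not defined
```

```bash
sed -i 's/^m=np/h=cv2.cvtColor(im,cv2.COLOR_RGB2HSV)\nm=np/; s/h\[...,0\]<15)/h[...,0]<=15)/' sp.py; python3 sp.py pics/top0.png; echo now; python3 sp.py
```

```text
[253 134  15  19  73] z 36 book -8.9 -65.3
[253 134  15  19  73] z 6 book -3.4 -70.8
now
```

```bash
python3 -m handwheel '[{"x":0.0262,"y":-0.0302,"z":0,"ax":0,"ay":0,"az":0},{"x":0.0262,"y":-0.0302,"z":0,"ax":0,"ay":0,"az":0},{"x":0.0262,"y":-0.0302,"z":0,"ax":0,"ay":0,"az":0},{"x":0.0262,"y":-0.0302,"z":0,"ax":0,"ay":0,"az":0},{"x":0,"y":0,"z":0,"ax":0,"ay":0,"az":0},{"x":0,"y":0,"z":0,"ax":0,"ay":0,"az":0},{"x":0,"y":0,"z":0,"ax":0,"ay":0,"az":0},{"x":0,"y":0,"z":0,"ax":0,"ay":0,"az":0}]'; python3 sp.py; python3 st.py|head -1
```

```text
clock: 10.4
position: [604.9, 232.5, 10.8]
ee_rot: [0.91, -0.415, -0.0, 0.0]
contact_force: [-0.9, -0.1, -0.2]
gripper_width: 0.0
grasp_force: 0.0
t 10.45 pos [604.9 232.6  10.9] book -3.9 -96.8 F [ 0.7 -0.5  0.5]
```

```bash
python3 -m handwheel '[{"x":0,"y":0,"z":0.2,"ax":0,"ay":0,"az":0},{"x":0,"y":0,"z":0.2,"ax":0,"ay":0,"az":0},{"x":-0.13,"y":0.15,"z":0.15,"ax":0,"ay":0,"az":0},{"x":-0.13,"y":0.15,"z":0,"ax":0,"ay":0,"az":0},{"x":-0.13,"y":0.15,"z":0,"ax":0,"ay":0,"az":0},{"x":-0.13,"y":0.15,"z":0,"ax":0,"ay":0,"az":0},{"x":-0.13,"y":0.15,"z":0,"ax":0,"ay":0,"az":0},{"x":-0.13,"y":0.15,"z":0,"ax":0,"ay":0,"az":0}]'; python3 sp.py; python3 st.py; python3 -c "
from h import *
cv2.imwrite('pics/top7.png',arm.get_image('top')[:,:,::-1])
h=cv2.cvtColor(cv2.imread('pics/top7.png'),cv2.COLOR_BGR2HSV)
m=(h[...,0]>=5)&(h[...,0]<=15)&(h[...,1]>75)&(h[...,2]>40);m[:90]=0;m[190:]=0;m[:,:170]=0;m[:,320:]=0
print(np.argwhere(m).tolist()[:60])"
```

```text
clock: 11.25
position: [447.7, 413.5, 121.1]
ee_rot: [0.91, -0.415, 0.0, -0.0]
contact_force: [-0.1, 1.0, -0.4]
gripper_width: 0.2
grasp_force: 0.0
[271 123  15  19  54] z 36 book -14.8 -108.2
[271 123  15  19  54] z 6 book -9.6 -115.2
t 11.3 pos [444.9 417.7 121.2] book -3.6 147.8 F [-0.6  1.   1.3]
in book frame:
 [[ 0.005 -1.     0.002]
 [-1.    -0.005  0.001]
 [-0.001 -0.002 -1.   ]] [ 1.02  0.43 -0.15 -0.   -1.   -0.3 ]
[[123, 272], [124, 271], [124, 272], [124, 273], [125, 272], [125, 273], [125, 274], [126, 272], [126, 273], [126, 274], [127, 273], [127, 274], [127, 275], [128, 274], [128, 275], [128, 276], [129, 274], [129, 275], [129, 276], [130, 275], [130, 276], [130, 277], [131, 276], [131, 277], [131, 278], [132, 277], [132, 278], [132, 279], [133, 278], [133, 279], [134, 278], [134, 279], [134, 280], [135, 279], [135, 280], [135, 281], [136, 280], [136, 281], [136, 282], [137, 280], [137, 281], [137, 282], [138, 281], [138, 282], [138, 283], [139, 282], [139, 283], [139, 284], [140, 283], [140, 284], [141, 283], [141, 284], [141, 285], [166, 177], [166, 178], [167, 175], [167, 176], [167, 177], [167, 178], [167, 179]]
```

The spatula has left the page: its handle now fits book y of about -115 at bench height. Next I tilt the fingers 50° toward the book, out beyond the orange tab.

```bash
python3 -m handwheel '[{"x":0.029,"y":0.025,"z":0,"ax":-0.07,"ay":-0.0606,"az":0},{"x":0.029,"y":0.025,"z":0,"ax":-0.07,"ay":-0.0606,"az":0},{"x":0.029,"y":0.025,"z":0,"ax":-0.07,"ay":-0.0606,"az":0},{"x":0.029,"y":0.025,"z":0,"ax":-0.07,"ay":-0.0606,"az":0},{"x":0.029,"y":0.025,"z":0,"ax":-0.07,"ay":-0.0606,"az":0},{"x":0.029,"y":0.025,"z":0,"ax":-0.07,"ay":-0.0606,"az":0},{"x":0,"y":0,"z":0,"ax":0,"ay":0,"az":0},{"x":0,"y":0,"z":0,"ax":0,"ay":0,"az":0}]'; python3 st.py;python3 sp.py
```

```text
clock: 12.15
position: [483.7, 442.1, 119.6]
ee_rot: [0.825, -0.376, 0.384, 0.177]
contact_force: [-0.2, 0.1, 0.3]
gripper_width: -0.0
grasp_force: 0.0
t 12.15 pos [483.7 442.1 119.6] book 41.7 140.9 F [-0.2  0.1  0.3]
in book frame:
 [[ 0.002 -1.    -0.002]
 [-0.643  0.    -0.766]
 [ 0.766  0.002 -0.643]] [ 1.27  0.68 -0.24  0.74 -1.3  -1.  ]
[271 123  15  19  54] z 36 book -14.8 -108.2
[271 123  15  19  54] z 6 book -9.6 -115.2
```

```bash
python3 -m handwheel '[{"x":0,"y":0,"z":-0.15,"ax":0,"ay":0,"az":0},{"x":0,"y":0,"z":-0.15,"ax":0,"ay":0,"az":0},{"x":0,"y":0,"z":-0.15,"ax":0,"ay":0,"az":0},{"x":0,"y":0,"z":-0.05,"ax":0,"ay":0,"az":0},{"x":0,"y":0,"z":-0.05,"ax":0,"ay":0,"az":0},{"x":0,"y":0,"z":-0.025,"ax":0,"ay":0,"az":0},{"x":0,"y":0,"z":-0.015,"ax":0,"ay":0,"az":0},{"x":0,"y":0,"z":0,"ax":0,"ay":0,"az":0}]'; python3 st.py;python3 -c "
from h import *
print(proj('scene',bk([544.5,308.3,.714],[[42,158.5,16],[42,158.5+7,8],[42,151,24]])))
c=arm.get_image('scene')[110:230,150:290,::-1]
cv2.imwrite('pics/p8.png',cv2.resize(c,None,fx=5,fy=5,interpolation=cv2.INTER_CUBIC))"
```

```text
clock: 13.0
position: [484.1, 442.7, 3.5]
ee_rot: [0.824, -0.377, 0.384, 0.175]
contact_force: [0.2, 0.1, 0.1]
gripper_width: -0.4
grasp_force: 0.0
t 13.0 pos [484.1 442.7   3.5] book 42.4 141.1 F [0.2 0.1 0.1]
in book frame:
 [[-0.001 -1.     0.   ]
 [-0.643  0.001 -0.766]
 [ 0.766 -0.001 -0.643]] [ 1.26  0.82 -0.3   0.8  -1.15 -1.16]
[[190.65890705 182.75392766]
 [188.38941727 185.15898536]
 [193.13775667 180.33766876]]
```

View pics/p8.png

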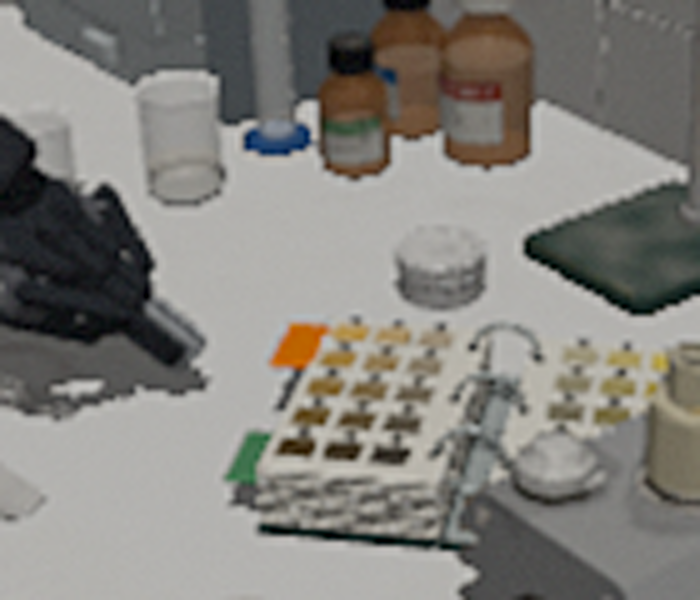

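Only the finger is near the tab. Its tip's upper corner shows at full-image (191,179), with the orange tab at crop (300,345) beside it, so the real tips sit about 26 mm behind the stated TCP. I'm lowering 7 mm and going in under the tab.

```bash
python3 -m handwheel '[{"x":0,"y":0,"z":-0.02,"ax":0,"ay":0,"az":0},{"x":0,"y":0,"z":-0.015,"ax":0,"ay":0,"az":0},{"x":0,"y":0,"z":0,"ax":0,"ay":0,"az":0},{"x":0.0385,"y":-0.0444,"z":0,"ax":0,"ay":0,"az":0},{"x":0.0385,"y":-0.0444,"z":0,"ax":0,"ay":0,"az":0},{"x":0.0385,"y":-0.0444,"z":0,"ax":0,"ay":0,"az":0},{"x":0.0385,"y":-0.0444,"z":0,"ax":0,"ay":0,"az":0},{"x":0,"y":0,"z":0,"ax":0,"ay":0,"az":0}]'; python3 st.py
```

```text
clock: 13.85
position: [515.8, 404.2, -4.0]
ee_rot: [0.824, -0.378, 0.384, 0.177]
contact_force: [-0.6, -0.9, 0.6]
gripper_width: -0.1
grasp_force: 0.0
t 13.85 pos [515.8 404.2  -4. ] book 41.1 91.3 F [-0.6 -0.9  0.6]
in book frame:
 [[-0.002 -1.    -0.003]
 [-0.642  0.004 -0.766]
 [ 0.766  0.001 -0.642]] [ 1.18  0.81 -0.37  0.88 -1.09 -1.18]
```

```bash
python3 -m handwheel '[{"x":0.0033,"y":-0.0038,"z":0.0445,"ax":0,"ay":0,"az":0},{"x":0.0033,"y":-0.0038,"z":0.0445,"ax":0,"ay":0,"az":0},{"x":0.0033,"y":-0.0038,"z":0.0445,"ax":0,"ay":0,"az":0},{"x":0.0098,"y":-0.0113,"z":0.0705,"ax":0,"ay":0,"az":0},{"x":0.016,"y":-0.0185,"z":0.0675,"ax":0,"ay":0,"az":0},{"x":0.0223,"y":-0.0257,"z":0.0635,"ax":0,"ay":0,"az":0},{"x":0,"y":0,"z":0,"ax":0,"ay":0,"az":0},{"x":0,"y":0,"z":0,"ax":0,"ay":0,"az":0}]'; python3 st.py; cat > lf.py <<'E'
from h import *
b=[544.5,308.3,.714]
for n in("top","scene"):
    im=arm.get_image(n);h=cv2.cvtColor(im,cv2.COLOR_RGB2HSV)
    m=((h[...,0]>=5)&(h[...,0]<=17)&(h[...,1]>190)&(h[...,2]>50)).astype(np.uint8)
    if n=="top": m[:,:160]=0;m[:60]=0;m[260:]=0
    else: m[:150]=m[:150];m[:,:170]=0;m[230:]=0
    k,l,s,c=cv2.connectedComponentsWithStats(m)
    if k>1:
        i=1+s[1:,4].argmax();print(n,s[i],c[i].round(1))
    f=np.radians(np.arange(0,181,15))
    print([(int(np.degrees(a)),proj(n,bk(b,[42,107*np.cos(a),33.8+107*np.sin(a)]))[0].round().astype(int).tolist()) for a in f])
E
python3 lf.py
```

```text
clock: 14.65
position: [526.5, 393.3, 63.4]
ee_rot: [0.824, -0.377, 0.384, 0.175]
contact_force: [-0.2, 0.5, 0.3]
gripper_width: 0.2
grasp_force: 0.1
t 14.65 pos [526.5 393.3  63.4] book 42.1 76.0 F [-0.2  0.5  0.3]
in book frame:
 [[-0.001 -1.    -0.   ]
 [-0.643  0.001 -0.766]
 [ 0.766 -0.001 -0.643]] [ 1.17  0.72 -0.36  0.85 -1.15 -1.08]
top [173 157  18  18  86] [182.  166.9]
[(0, [180, 177]), (14, [179, 174]), (29, [181, 168]), (45, [186, 160]), (59, [194, 150]), (75, [204, 140]), (90, [216, 130]), (105, [228, 121]), (119, [239, 114]), (135, [248, 110]), (150, [255, 108]), (165, [259, 109]), (180, [260, 113])]
scene [209 154  11  11  66] [214.3 159.3]
[(0, [209, 178]), (14, [210, 169]), (29, [213, 160]), (45, [220, 153]), (59, [228, 147]), (75, [238, 143]), (90, [250, 143]), (105, [261, 145]), (119, [272, 150]), (135, [281, 157]), (150, [288, 166]), (165, [292, 175]), (180, [293, 185])]
```

The tab fits about 31° in both views, so the leaf is riding on the finger. Continuing along the arc.

```bash
python3 -m handwheel '[{"x":0.0275,"y":-0.0318,"z":0.058,"ax":0,"ay":0,"az":0},{"x":0.0328,"y":-0.0378,"z":0.0515,"ax":0,"ay":0,"az":0},{"x":0.037,"y":-0.0427,"z":0.0445,"ax":0,"ay":0,"az":0},{"x":0.0406,"y":-0.0469,"z":0.036,"ax":0,"ay":0,"az":0},{"x":0.0439,"y":-0.0507,"z":0.027,"ax":0,"ay":0,"az":0},{"x":0.0455,"y":-0.0525,"z":0.017,"ax":0,"ay":0,"az":0},{"x":0.03,"y":-0.0346,"z":0.005,"ax":0,"ay":0,"az":0},{"x":0,"y":0,"z":0,"ax":0,"ay":0,"az":0}]'; python3 st.py; python3 lf.py|grep -v '('
```

```text
clock: 15.55
position: [578.4, 332.1, 110.7]
ee_rot: [0.824, -0.378, 0.384, 0.176]
contact_force: [0.3, 0.8, 0.1]
gripper_width: 0.3
grasp_force: 0.0
t 15.55 pos [578.4 332.1 110.7] book 41.2 -4.3 F [0.3 0.8 0.1]
in book frame:
 [[-0.001 -1.    -0.003]
 [-0.643  0.003 -0.766]
 [ 0.766  0.001 -0.643]] [ 1.04  0.63 -0.4   0.93 -1.13 -1.01]
top [213 136   2   2   2] [213.5 136.5]
scene [244 139   4  12  32] [245.4 143.9]
```

```bash
python3 -m handwheel '[{"x":0.016,"y":-0.0189,"z":0.0025,"ax":0,"ay":0,"az":0},{"x":0.0472,"y":-0.0544,"z":-0.0025,"ax":0,"ay":0,"az":0},{"x":0.0462,"y":-0.0533,"z":-0.0125,"ax":0,"ay":0,"az":0},{"x":0.0449,"y":-0.0518,"z":-0.022,"ax":0,"ay":0,"az":0},{"x":0.0422,"y":-0.0488,"z":-0.0315,"ax":0,"ay":0,"az":0},{"x":0,"y":0,"z":0,"ax":0,"ay":0,"az":0},{"x":0,"y":0,"z":0,"ax":0,"ay":0,"az":0},{"x":0,"y":0,"z":0,"ax":0,"ay":0,"az":0}]'; python3 st.py; python3 lf.py|grep -v '('
```

```text
clock: 16.45
position: [617.2, 288.9, 97.6]
ee_rot: [0.824, -0.377, 0.384, 0.175]
contact_force: [-0.4, -0.1, 0.2]
gripper_width: -0.2
grasp_force: 0.0
t 16.45 pos [617.2 288.9  97.6] book 42.3 -62.3 F [-0.4 -0.1  0.2]
in book frame:
 [[-0.    -1.     0.   ]
 [-0.643  0.    -0.766]
 [ 0.766 -0.    -0.643]] [ 0.94  0.64 -0.45  1.03 -1.06 -1.02]
scene [289 177   5   2   7] [291.4 177.3]
```

```bash
python3 -m handwheel '[{"x":0,"y":0,"z":0.1,"ax":0,"ay":0,"az":0},{"x":0,"y":0,"z":0.1,"ax":0,"ay":0,"az":0},{"x":-0.1,"y":0.115,"z":0.1,"ax":0,"ay":0,"az":0},{"x":-0.1,"y":0.115,"z":0.1,"ax":0,"ay":0,"az":0},{"x":-0.1,"y":0.115,"z":0.05,"ax":0,"ay":0,"az":0},{"x":-0.1,"y":0.115,"z":0,"ax":0,"ay":0,"az":0},{"x":-0.1,"y":0.115,"z":0,"ax":0,"ay":0,"az":0},{"x":-0.1,"y":0.115,"z":0,"ax":0,"ay":0,"az":0}]'; python3 -m handwheel '[{"x":-0.1,"y":0.115,"z":0,"ax":0,"ay":0,"az":0},{"x":-0.1,"y":0.115,"z":0,"ax":0,"ay":0,"az":0},{"x":0,"y":0,"z":0,"ax":0,"ay":0,"az":0},{"x":0,"y":0,"z":0,"ax":0,"ay":0,"az":0},{"x":0,"y":0,"z":0,"ax":0,"ay":0,"az":0},{"x":0,"y":0,"z":0,"ax":0,"ay":0,"az":0},{"x":0,"y":0,"z":0,"ax":0,"ay":0,"az":0},{"x":0,"y":0,"z":0,"ax":0,"ay":0,"az":0}]'; python3 st.py; python3 lf.py; python3 sp.py
```

```text
clock: 17.35
position: [495.7, 428.1, 187.9]
ee_rot: [0.825, -0.376, 0.384, 0.175]
contact_force: [-0.1, 1.4, 0.1]
gripper_width: -0.2
grasp_force: 0.0
clock: 18.15
position: [457.5, 472.0, 187.7]
ee_rot: [0.824, -0.377, 0.384, 0.176]
contact_force: [-0.5, -1.1, 0.1]
gripper_width: 0.1
grasp_force: 0.0
t 18.15 pos [457.5 472.  187.7] book 41.5 180.6 F [-0.5 -1.1  0.1]
in book frame:
 [[-0.001 -1.    -0.001]
 [-0.643  0.002 -0.766]
 [ 0.766 -0.    -0.643]] [ 1.32  0.64 -0.12  0.68 -1.45 -0.93]
top [255 104   5   5   7] [256.9 106.4]
[(0, [180, 177]), (14, [179, 174]), (29, [181, 168]), (45, [186, 160]), (59, [194, 150]), (75, [204, 140]), (90, [216, 130]), (105, [228, 121]), (119, [239, 114]), (135, [248, 110]), (150, [255, 108]), (165, [259, 109]), (180, [260, 113])]
scene [208 200   4   2   5] [209.6 200.6]
[(0, [209, 178]), (14, [210, 169]), (29, [213, 160]), (45, [220, 153]), (59, [228, 147]), (75, [238, 143]), (90, [250, 143]), (105, [261, 145]), (119, [272, 150]), (135, [281, 157]), (150, [288, 166]), (165, [292, 175]), (180, [293, 185])]
[249 102  21  21 213] z 36 book 43.5 -105.3
[249 102  21  21 213] z 6 book 50.7 -112.2
[271 123  15  19  55] z 36 book -15.2 -108.2
[271 123  15  19  55] z 6 book -9.9 -115.2
```

```bash
python3 -c "
from bench import arm
print(arm.job_done())"
```

```text
the job is handed in; nothing more can be done
None
```

I handed the job in at about 18 s. By my last image measurements the spatula is on the bench and the leaf is flat on the right-hand page. The arm is clear of everything, and no move went near the dish or tins; no verdict came back.

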